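# Push the yellow card box out of its rack bay

### The job

Pick up the wooden push stick and, with the stick and not the gripper, push the yellow card box through its bay from the open back end until it is entirely out of the bay and rests wholly on the ledge in front, without going over the ledge's end. Then draw the stick out and lay it flat on the desk; leave the red card box where it is in its bay and do not disturb the other things.

Things in the scene. Friction and masses are not known exactly. Their poses are not given: they have to be found in the camera images.
- rack: Fixed low wooden rack, 245 x 166 x 73 high (mm): two side-by-side bays open at both ends, a ledge in front. Origin on the desk under the middle of the line where bays end and ledge begins. x: along the bays, the push direction (roughly world +y), y across, z up. Base 20 thick is the floor of bays and ledge alike. Bay centre lines at y = +40 and -40, bays 74 wide, 48 high inside (z 20 to 68), walls 6 thick.
- back_entry (a point): Middle of the rack's back face, where the stick goes in, at rack x = -115, y = 0 (on the dividing wall between the bays), z = 44, half-way up the bays; rack axes. The roof over the bays is two cross bands 25 long, at the back end and at the exit (x = -25 to 0), top at z = 73; between them the bays are open on top, so the boxes are seen.
- ledge_end (a point): Middle of the ledge's open end, at rack x = +130, y = 0, z = 20 (ledge surface); rack axes. The ledge runs from x = 0 to here, flush with the bays' floor; the bay walls go on along it as rails 10 high. There is no stop at this end: a box pushed too far drops off.
- yellow_box_center (a point): Centre of the hard yellow plastic card box with a white band, a closed block 92 long (along the bay) x 70 wide x 44 high, about 0.25 kg, lying loose in one of the two bays (which one varies), somewhere within the bay's length. Axes: x along the bay in the push direction, z up.
- red_box_center (a point): Centre of the red plastic card box with a black band, same size and mass, lying in the other bay. Must stay.
- stick_grip (a point): Centre of the handle of the loose push stick, where to grip it. Straight stick, 230 long, 0.08 kg, lying flat, its axis level 15 above the desk. Handle: dark wood block 60 long x 24 wide x 30 high, flat sides; shaft: round, 14 diameter, 156 long; green foot block 14 long x 24 wide x 30 high. x axis from handle to foot; z up. The foot's front face is 200 ahead of this point.
- stick_tip (a point): Centre of the front face of the stick's green foot, which pushes. Same axes as stick_grip.
- tin: Bystander: closed steel card tin with a red lid, 70 x 100 x 39 high, origin at the centre of its underside.
- pawn: Bystander: upright green game pawn, 34 diameter, 60 high, origin at the centre of its underside.
- eraser: Bystander: white and blue eraser, 24 x 56 x 14, origin at the centre of its underside.
Things that resemble listed ones, but are neither listed nor needed, are in the scene too. Of the things like the part that bears stick_grip, leave any that is orange; of the rest the smaller one is meant. There is more than one size of the part that bears yellow_box_center; the job needs the larger.

How it is judged:
By the outcome, as a careful person would: the job done as asked, in the order asked, and still so for the second after the job is handed in, with the robot touching nothing.
It also fails if it takes over 61 s, if anything falls off the work surface, if the arm or the gripper's body presses on something with over 40 N, if the wrist force passes 120 N, or if a joint passes its speed limit or range.

### The arm

A 7-joint arm with a two-finger parallel gripper is mounted at the origin on the work surface. World frame = base frame: x ahead of the robot, y to its left, z up, the work surface at z = 0. Lengths are in m, angles in rad, forces in N, time in s.
With the tool pointing down it reaches from about 0.425 to 0.95 m from the base axis. Payload 4.7 kg.
Tool frame: the origin (TCP) lies at the centre of the arm's flange, where the gripper is bolted on; the fingertips stand 182 mm ahead of it and the grasp point (between the pads) lies 164 mm ahead of it; z points along the fingers, y is the direction in which the jaws open and shut (so a half turn about z gives the same grasp; the last joint's range is limited). The gripper opens to 87 mm and grips with 3 to 60 N. Pads are 19 mm wide; open, the fingers measure 117 mm over their backs; the gripper's body (75 mm by 190 mm) begins 51 mm behind the grasp point.
Start: joints at [-1.265, 0.469, -0.049, 1.532, 0.024, 1.141, -0.082], TCP at [0.222, 0.638, 0.405] pointing down, gripper open.
Joint ranges: [-2.59, 2.59], [-0.33, 1.99], [-1.39, 1.29], [0.1, 2.45], [-1.04, 4.18], [0.21, 1.99], [-2.66, 2.66]. Speed limits (rad/s): [2.57, 2.57, 3.14, 3.14, 3.14, 3.14, 3.14].

### API

Orientations are given as a unit quaternion [x, y, z, w].
In Python, from rig import arm gives the robot as it stands.
- The arm moves only by the tool send_rows, never from a script. Its argument "rows" is a list of rows, each an object of numbers: "x", "y", "z": the shift along the tool's x, y, z in mm; "wx", "wy", "wz": the turn, a rotation vector about the tool's x, y, z in rad; "jaw": the opening, from 0 (shut) to 1 (fully open). In form: [{"x": .., "y": .., "z": .., "wx": .., "wy": .., "wz": .., "jaw": ..}, ...]. A call has 1 to 5 rows; each row shifts and turns the pose as measured when the row begins, along the tool's axes as they then stand; what a row does not reach is not made up. A row lasts 1/10 s, in which the tool goes at most 50 mm and 8.59 degrees, less where a joint would pass 70% of its speed; a pose out of reach is approached as far as the arm can. A call with a gripper value outside its range is refused whole. The fingers move at their own pace and stop on an object; the grip force is fixed at half the most. Time passes only in rows, so rows that do not move let the fingers close. It gives the time, the measured TCP pose, the force and the opening at its end, in the units of the state.
- arm.observe(): the state, without advancing time (a new reading comes with each control period).
- arm.get_image(name): name is "side" or "top" or "wrist"; returns (picture, depth): 420x560x3 uint8, blue, green, red; 420x560 float32, m along the optical axis (not along the pixel's ray), 0 where there is no reading.
- arm.camera_info(name): a dict with "vertical_fov" (degrees; the focal length in pixels is half the picture's height over the tangent of half this angle, whatever the lens; pixels are square), "cx", "cy" (the principal point, pixels), "cam_to_world" (4x4, takes a point from camera to world coordinates). Camera axes: x right, y up, looking along -z (the intrinsics and any distortion apply to the point x, -y, -z); pixel columns grow to the right and rows downward; lengths in m; the calibration is good to about 2 mm. A picture is of the moment at which its call begins: read the wrist's pose just before it. camera_info takes no time and is no camera call; for the wrist camera it gives the pose at the moment of the call.
- arm.hand_in(): hands the job in, once; it reports no verdict.
The state is a dict: "t": time; "q": joint angles; "qd": joint speeds; "joint_torque": joint torques, N m; "tcp_pos": TCP position; "orientation": TCP orientation; "ft_force": force on the tool from outside, world axes, zero at the start; "moment": the same for the moment, N m; "width": finger opening in m.
Only numpy, scipy, OpenCV 4.12 (cv2) and the standard library are available. Lean on these libraries where they do the work, as an engineer would, in place of code of your own. Each camera call takes 0.05 s, during which the arm holds its last target. There are 200 camera calls.

## Working session

There is one attempt and no reset: what is moved stays moved. The work goes in short steps, Python scripts to look and compute and a tool call to move; the robot and the scene stay as the last step left them, time stands still between calls to the robot, and variables do not carry over. Pictures are saved under pics/ and viewed, about 8 in all and at most 12, crops included, and the job is handed in when it is done.

Besides the shell and the picture viewer there is one more tool, called after "Request:" as name(argument=value, ...), one argument or row to a line, values as JSON. send_rows: Moves the arm, as the interface text tells. Its arguments: {"type":"object","properties":{"rows":{"type":"array","items":{"type":"object","properties":{"x":{"type":"number"},"y":{"type":"number"},"z":{"type":"number"},"wx":{"type":"number"},"wy":{"type":"number"},"wz":{"type":"number"},"jaw":{"type":"number"}}}}},"required":["rows"]}

```bash
ls; mkdir -p pics; cat > h.py <<'E'
import numpy as np, cv2
from rig import arm
def K(i):
    f=210/np.tan(np.radians(i['vertical_fov'])/2); return f,i['cx'],i['cy']
def pts(i,d):
    f,cx,cy=K(i); v,u=np.mgrid[0:d.shape[0],0:d.shape[1]]
    p=np.stack([(u-cx)/f*d,-(v-cy)/f*d,-d,np.ones_like(d)],-1)
    return (p@np.array(i['cam_to_world']).T)[...,:3]
def ray(i,u,v,z):
    f,cx,cy=K(i);M=np.array(i['cam_to_world'])
    r=M[:3,:3]@np.array([(u-cx)/f,-(v-cy)/f,-1]);o=M[:3,3]
    return o+r*(z-o[2])/r[2]
def snap(n,name):
    i=arm.camera_info(n); im,d=arm.get_image(n); cv2.imwrite(f'pics/{name}.png',im); np.savez(f'pics/{name}.npz',im=im,d=d,i=i); return i,im,d
def load(name):
    z=np.load(f'pics/{name}.npz',allow_pickle=True); return z['i'].item(),z['im'],z['d']
E
python3 - <<'E'
from h import *
for n in ('top','side','wrist'):
    i,im,d=snap(n,n+'0'); print(n,i)
print(arm.observe())
a=[cv2.imread(f'pics/{n}0.png') for n in('top','side')]
E
```

```text
pics
top {'vertical_fov': 46.29882752357, 'cx': 276.95968935554646, 'cy': 213.39321207095958, 'cam_to_world': array([[ 1.50674874e-02,  9.82949535e-01, -1.83257151e-01,
         2.99500454e-01],
       [-9.99886378e-01,  1.48947457e-02, -2.31910222e-03,
        -8.87707894e-02],
       [ 4.50008206e-04,  1.83271272e-01,  9.83062276e-01,
         1.42043717e+00],
       [ 0.00000000e+00,  0.00000000e+00,  0.00000000e+00,
         1.00000000e+00]])}
side {'vertical_fov': 43.40749863748846, 'cx': 284.16763415314483, 'cy': 210.13830368327925, 'cam_to_world': array([[-0.99984657, -0.00564355, -0.01658287,  0.49916975],
       [-0.00889414, -0.65201088,  0.75815744,  0.97244508],
       [-0.01509091,  0.75818861,  0.65186064,  1.00525105],
       [ 0.        ,  0.        ,  0.        ,  1.        ]])}
wrist {'vertical_fov': 68.80345290283952, 'cx': 276.8683916949139, 'cy': 206.4248178797648, 'cam_to_world': array([[ 0.32830318, -0.91537889, -0.23302039,  0.15781234],
       [ 0.94456976,  0.31757229,  0.0832815 ,  0.65794053],
       [-0.00223331, -0.2474456 ,  0.96889922,  0.3832781 ],
       [ 0.        ,  0.        ,  0.        ,  1.        ]])}
{'t': 0.15, 'q': array([-1.26489519,  0.46924058, -0.04860584,  1.53339143,  0.02409369,
        1.14097559, -0.0822913 ]), 'qd': array([ 0.00018833, -0.00140389, -0.0005722 , -0.0042972 , -0.00051467,
        0.00083303, -0.00055707]), 'joint_torque': array([-9.90840545e-05, -5.08432245e+01, -8.11781734e-02, -2.36417878e+01,
       -6.13197335e-02,  3.57199588e-02,  1.15386365e-04]), 'tcp_pos': array([0.22170263, 0.63736414, 0.40396275]), 'orientation': array([ 1.66599671e-01,  9.86024360e-01, -7.07468263e-04, -1.03350727e-04]), 'ft_force': array([0.34374174, 0.12479862, 0.55657531]), 'moment': array([-0.01084353,  0.03577751, -0.03983011]), 'width': 0.08696649860171456}
```

View pics/top0.png

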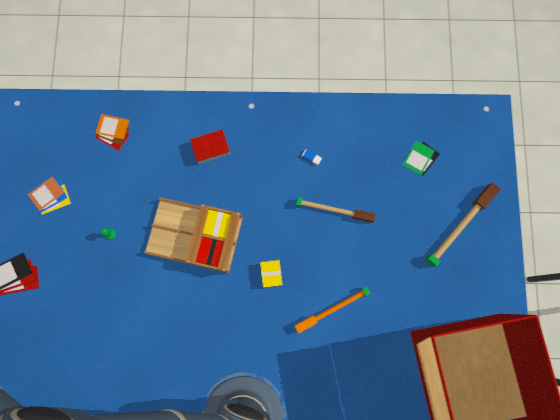

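View pics/side0.png

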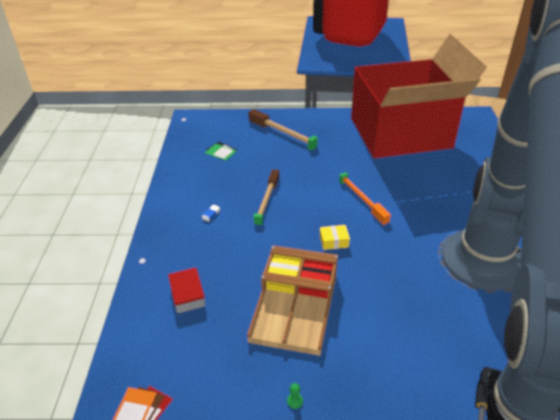

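Stick candidates (top view): the orange one (335,310) is excluded. Of the two brown ones, the big one is at (465,225) and the smaller one at (336,209), so I want the smaller. Yellow boxes: one in the bay at (216,224), and a smaller one on the desk at (271,273) behind the rack. The bay one is larger and matches. Next I measure and enlarge to confirm.

```bash
cat > m.py <<'E'
from h import *
def comp(m,n=4,amin=25):
    c,l,s,ce=cv2.connectedComponentsWithStats(m.astype(np.uint8)); return [(l==k) for k in np.argsort(-s[:,4]) if k and s[k,4]>=amin][:n]
def masks(im):
    h=cv2.cvtColor(im,cv2.COLOR_BGR2HSV); H,S,V=[h[...,k].astype(int) for k in range(3)]
    return dict(yellow=(H>25)&(H<33)&(S>150)&(V>120),red=((H<4)|(H>176))&(S>180)&(V>90),green=(H>45)&(H<80)&(S>120),dark=(H<15)&(S>100)&(V<130)&(V>30),wood=(H>8)&(H<24)&(S>60)&(S<190)&(V>110))
E
python3 - <<'E'
from m import *
for n in('top0','side0'):
    i,im,d=load(n);P=pts(i,d);print(n,'desk z:',[np.round(P[v,u],3) for u,v in ([(30,330),(150,300),(250,180),(400,180),(500,110),(300,250)] if n=='top0' else [(200,180),(230,220),(150,330),(380,330),(330,180),(430,200)])])
    for k,m in masks(im).items():
        for c in comp(m,6):
            q=P[c];vu=np.argwhere(c).mean(0);r=cv2.minAreaRect(q[:,:2].astype(np.float32)*1000)
            if 0.2<q[:,0].mean()<.95: print(k,c.sum(),vu[::-1].round(),'med',np.median(q,0).round(3),'z95',np.percentile(q[:,2],95).round(3),'rect',np.round(r[0]),np.round(r[1]),round(r[2]))
im=cv2.imread('pics/top0.png')[185:335,130:390]
cv2.imwrite('pics/crop1.png',cv2.resize(im,None,fx=3,fy=3,interpolation=cv2.INTER_CUBIC))
E
```

```text
top0 desk z: [array([ 0.22 ,  0.606, -0.001]), array([ 0.308,  0.273, -0.003]), array([ 0.666, -0.003, -0.005]), array([ 0.672, -0.451, -0.002]), array([ 0.895, -0.762,  0.003]), array([ 0.458, -0.154, -0.003])]
yellow 237 [210. 222.] med [0.525 0.101 0.063] z95 0.068 rect [416.  28.] [324.  66.] 34
yellow 200 [271. 281.] med [ 0.366 -0.072  0.033] z95 0.037 rect [366. -73.] [30. 53.] 8
yellow 191 [270. 266.] med [ 0.407 -0.068  0.033] z95 0.038 rect [360. -75.] [124.  53.] 8
yellow 175 [224. 225.] med [0.517 0.062 0.063] z95 0.067 rect [415.   7.] [293.  56.] 29
yellow 91 [ 59. 205.] med [ 0.582  0.55  -0.001] z95 0.005 rect [460. 247.] [742.  68.] 70
red 1276 [481. 334.] med [ 0.24  -0.636  0.099] z95 0.202 rect [ 211. -418.] [662. 163.] 89
red 701 [209. 145.] med [0.759 0.116 0.037] z95 0.042 rect [539.  42.] [537.  97.] 19
red 341 [ 26. 280.] med [0.355 0.617 0.01 ] z95 0.018 rect [358. 304.] [788.  99.] 89
red 248 [204. 250.] med [0.446 0.115 0.063] z95 0.067 rect [446. 115.] [30. 67.] 78
red 157 [216. 253.] med [0.436 0.08  0.063] z95 0.068 rect [438.  79.] [20. 66.] 78
green 3
[... 2624 characters left out ...]
. 177.] med [ 0.347 -0.328  0.024] z95 0.03 rect [ 343. -330.] [21. 17.] 9
dark 196 [332.  26.] med [ 0.348 -1.4    0.06 ] z95 0.17 rect [  290. -1377.] [ 59. 207.] 54
dark 168 [258. 117.] med [ 0.623 -0.678  0.029] z95 0.038 rect [ 620. -682.] [30. 80.] 48
dark 93 [158. 400.] med [ 0.782  0.403 -0.   ] z95 0.003 rect [780. 404.] [30. 17.] 81
wood 5347 [292. 308.] med [0.5   0.19  0.018] z95 0.071 rect [536. 497.] [937. 183.] 83
wood 178 [285. 130.] med [ 0.523 -0.598  0.022] z95 0.028 rect [ 523. -597.] [ 24. 196.] 47
wood 173 [136. 407.] med [0.813 0.416 0.   ] z95 0.004 rect [824. 418.] [78. 57.] 1
wood 128 [266. 197.] med [ 0.578 -0.234  0.018] z95 0.021 rect [ 578. -238.] [147.  17.] 80
```

View pics/crop1.png

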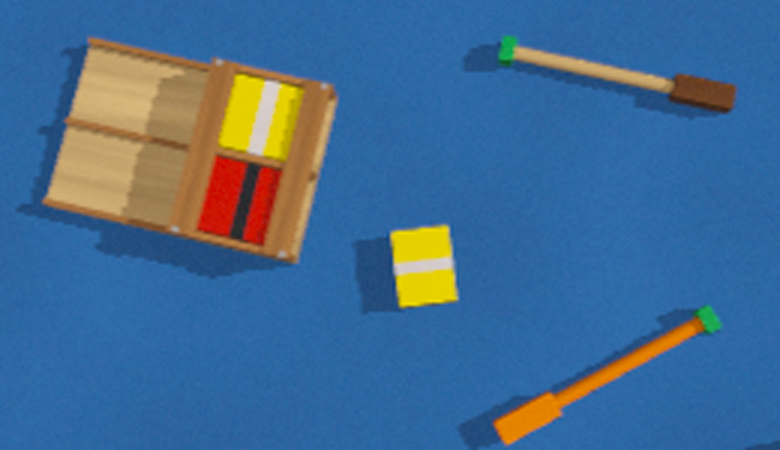

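The crop confirms it. The small brown stick is at crop (510,50)–(735,95) with a handle about 57x25 mm. The yellow box with the white band sits in the far (world +x) bay, and the desk's yellow box is smaller. I'll fit the rack frame and plan the move over it.

```bash
cat >> h.py <<'E'
from scipy.spatial.transform import Rotation as Rn
def plan(P,yaw,n,wzmax=.14,show=True):
    "rows from the present pose to world P, tool x at world yaw (deg), tool down"
    s=arm.observe();R=Rn.from_quat(s['orientation']).as_matrix();p=s['tcp_pos']
    c,sn=np.cos(np.radians(yaw)),np.sin(np.radians(yaw));T=np.array([[c,sn,0],[sn,-c,0],[0,0,-1.]])
    rv=(Rn.from_matrix(R.T@T)).as_rotvec();D=(np.array(P)-p)/n*1000
    for k in range(n):
        Rk=R@Rn.from_rotvec(rv*k/n).as_matrix();t=Rk.T@D
        print('x %.0f y %.0f z %.0f'%tuple(t),'w',np.round(rv/n,3))
    print('tcp',p.round(4),'rv',rv.round(3),'D',(D*n).round(1),'t',s['t'])
E
python3 - <<'E'
from m import *
Q=[]
for n in('top0','side0'):
    i,im,d=load(n);P=pts(i,d);m=masks(im)['wood']|masks(im)['dark']
    q=P[m&(P[...,0]>.36)&(P[...,0]<.64)&(P[...,1]>-.06)&(P[...,1]<.33)&(P[...,2]>.012)]
    f=cv2.minAreaRect(q[:,:2].astype(np.float32)*1000);print(n,'all',f)
    b=q[q[:,2]>.062]; r=cv2.minAreaRect(b[:,:2].astype(np.float32)*1000);print('roof',r,np.median(b[:,2]),len(b))
plan([.45,.08,.40],78,10)
E
```

```text
top0 all ((495.5306396484375, 154.46102905273438), (245.4084930419922, 166.58090209960938), 77.86228942871094)
roof ((481.8703308105469, 91.4595947265625), (116.29591369628906, 166.61355590820312), 78.02079772949219) 0.0711336166985177 1231
side0 all ((485.58837890625, 111.29193878173828), (348.017578125, 165.51585388183594), 77.68439483642578)
roof ((482.53375244140625, 96.81151580810547), (118.9738540649414, 165.4190216064453), 78.54586029052734) 0.06933674780985721 1282
x -40 y -45 z 0 w [-0.     0.     0.145]
x -46 y -39 z 0 w [-0.     0.     0.145]
x -51 y -32 z 0 w [-0.     0.     0.145]
x -55 y -24 z 0 w [-0.     0.     0.145]
x -58 y -16 z 0 w [-0.     0.     0.145]
x -60 y -7 z 0 w [-0.     0.     0.145]
x -60 y 1 z 0 w [-0.     0.     0.145]
x -59 y 10 z 0 w [-0.     0.     0.145]
x -57 y 18 z 0 w [-0.     0.     0.145]
x -54 y 26 z 0 w [-0.     0.     0.145]
tcp [0.2217 0.6374 0.404 ] rv [-1.000e-03  1.000e-03  1.445e+00] D [ 228.3 -557.4   -4. ] t 0.15
```

Request:
send_rows(
  rows=[
    {"x": -34,"y": -37,"wz": 0.12},
    {"x": -38,"y": -32,"wz": 0.12},
    {"x": -42,"y": -27,"wz": 0.12},
    {"x": -45,"y": -22,"wz": 0.12},
    {"x": -48,"y": -16,"wz": 0.12},
  ],
)

```text
invalid input at $.rows[0]: expected keys x, y, z, wx, wy, wz, jaw
```

Request:
send_rows(
  rows=[
    {"x": -49,"y": -10,"wz": 0.12},
    {"x": -50,"y": -4,"wz": 0.12},
    {"x": -50,"y": 3,"wz": 0.12},
    {"x": -49,"y": 9,"wz": 0.12},
    {"x": -48,"y": 15,"wz": 0.12},
  ],
)

```text
invalid input at $.rows[0]: expected keys x, y, z, wx, wy, wz, jaw
```

```bash
python3 - <<'E'
from m import *
plan([.55,-.30,.36],78.3,9)
print(arm.observe()['q'].round(2))
i,im,d=snap('wrist','w1');P=pts(i,d);ms=masks(im)
for k in('yellow','red'):
    for c in comp(ms[k],3,200):
        q=P[c];print(k,np.argwhere(c).mean(0)[::-1].round(),np.median(q,0).round(3),[np.round(x) for x in cv2.minAreaRect(q[:,:2].astype(np.float32)*1000)[:2]])
E
```

```text
x -69 y -86 z 5 w [-0.    0.    0.16]
x -82 y -74 z 5 w [-0.    0.    0.16]
x -92 y -60 z 5 w [-0.    0.    0.16]
x -101 y -45 z 5 w [-0.    0.    0.16]
x -107 y -28 z 5 w [-0.    0.    0.16]
x -110 y -11 z 5 w [-0.    0.    0.16]
x -110 y 7 z 5 w [-0.    0.    0.16]
x -108 y 24 z 5 w [-0.    0.    0.16]
x -102 y 41 z 5 w [-0.    0.    0.16]
tcp [0.2217 0.6374 0.404 ] rv [-1.00e-03  1.00e-03  1.44e+00] D [ 328.3 -937.4  -44. ] t 0.15
[-1.26  0.47 -0.05  1.53  0.02  1.14 -0.08]
red [341. 246.] [0.324 0.69  0.008] [array([246., 683.]), array([ 55., 175.])]
red [298. 292.] [0.366 0.613 0.015] [array([366., 612.]), array([27., 37.])]
```

View pics/w1.png

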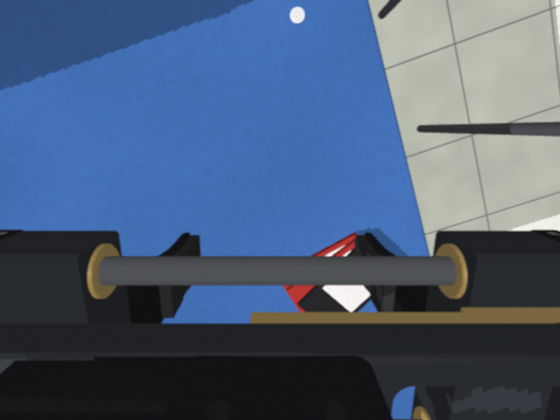

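The move was refused because every key is needed, so that wrist picture shows only the start place: fingers near (180,280) and (385,280), and the desk's edge. I'll resend.

Request:
send_rows(
  rows=[
    {"x": -34,"y": -37,"z": 0,"wx": 0,"wy": 0,"wz": 0.12,"jaw": 1},
    {"x": -38,"y": -32,"z": 0,"wx": 0,"wy": 0,"wz": 0.12,"jaw": 1},
    {"x": -42,"y": -27,"z": 0,"wx": 0,"wy": 0,"wz": 0.12,"jaw": 1},
    {"x": -45,"y": -22,"z": 0,"wx": 0,"wy": 0,"wz": 0.12,"jaw": 1},
    {"x": -48,"y": -16,"z": 0,"wx": 0,"wy": 0,"wz": 0.12,"jaw": 1},
  ],
)

```text
t: 0.7
tcp_pos: [0.3188, 0.4112, 0.4008]
orientation: [0.455, 0.891, -0.001, -0.002]
ft_force: [0.5, 0.4, 0.4]
width: 0.0869
```

Request:
send_rows(
  rows=[
    {"x": -49,"y": -10,"z": 0,"wx": 0,"wy": 0,"wz": 0.12,"jaw": 1},
    {"x": -50,"y": -4,"z": 0,"wx": 0,"wy": 0,"wz": 0.12,"jaw": 1},
    {"x": -50,"y": 3,"z": 0,"wx": 0,"wy": 0,"wz": 0.12,"jaw": 1},
    {"x": -49,"y": 9,"z": 0,"wx": 0,"wy": 0,"wz": 0.12,"jaw": 1},
    {"x": -48,"y": 15,"z": 0,"wx": 0,"wy": 0,"wz": 0.12,"jaw": 1},
  ],
)

```text
t: 1.2
tcp_pos: [0.4206, 0.1829, 0.4005]
orientation: [0.706, 0.708, -0.0, -0.002]
ft_force: [1.3, 0.9, -0.4]
width: 0.0871
```

```bash
python3 - <<'E'
from m import *
plan([.55,-.30,.36],78.3,10)
print(arm.observe()['q'].round(2))
i,im,d=snap('wrist','w2');P=pts(i,d);ms=masks(im)
for k in('yellow','red'):
    for c in comp(ms[k],4,200):
        q=P[c];print(k,np.argwhere(c).mean(0)[::-1].round(),np.median(q,0).round(3),[np.round(x) for x in cv2.minAreaRect(q[:,:2].astype(np.float32)*1000)[:2]])
E
```

```text
x -48 y 13 z 4 w [-0.    -0.     0.021]
x -48 y 14 z 4 w [-0.    -0.     0.021]
x -48 y 15 z 4 w [-0.    -0.     0.021]
x -47 y 16 z 4 w [-0.    -0.     0.021]
x -47 y 17 z 4 w [-0.    -0.     0.021]
x -47 y 18 z 4 w [-0.    -0.     0.021]
x -46 y 19 z 4 w [-0.    -0.     0.021]
x -46 y 20 z 4 w [-0.    -0.     0.021]
x -46 y 21 z 4 w [-0.    -0.     0.021]
x -45 y 22 z 4 w [-0.    -0.     0.021]
tcp [0.4206 0.1829 0.4005] rv [-0.004 -0.003  0.206] D [ 129.4 -482.9  -40.5] t 1.2
[-0.83  0.11  0.36  2.05 -0.05  0.99 -0.44]
red [297. 249.] [0.438 0.12  0.064] [array([447., 116.]), array([21., 70.])]
red [545. 219.] [0.73  0.148 0.038] [array([583., 188.]), array([ 36., 346.])]
red [299. 290.] [0.448 0.071 0.064] [array([446., 154.]), array([185.,  70.])]
```

Request:
send_rows(
  rows=[
    {"x": -48,"y": 13,"z": 4,"wx": 0,"wy": 0,"wz": 0.02,"jaw": 1},
    {"x": -48,"y": 14,"z": 4,"wx": 0,"wy": 0,"wz": 0.02,"jaw": 1},
    {"x": -48,"y": 15,"z": 4,"wx": 0,"wy": 0,"wz": 0.02,"jaw": 1},
    {"x": -47,"y": 16,"z": 4,"wx": 0,"wy": 0,"wz": 0.02,"jaw": 1},
    {"x": -47,"y": 17,"z": 4,"wx": 0,"wy": 0,"wz": 0.02,"jaw": 1},
  ],
)

```text
t: 1.75
tcp_pos: [0.4835, -0.0567, 0.3823]
orientation: [0.744, 0.668, 0.002, -0.0]
ft_force: [0.9, 0.2, -0.2]
width: 0.0869
```

Request:
send_rows(
  rows=[
    {"x": -47,"y": 18,"z": 4,"wx": 0,"wy": 0,"wz": 0.02,"jaw": 1},
    {"x": -46,"y": 19,"z": 4,"wx": 0,"wy": 0,"wz": 0.02,"jaw": 1},
    {"x": -46,"y": 20,"z": 4,"wx": 0,"wy": 0,"wz": 0.02,"jaw": 1},
    {"x": -46,"y": 21,"z": 4,"wx": 0,"wy": 0,"wz": 0.02,"jaw": 1},
    {"x": -50,"y": 22,"z": 4,"wx": 0,"wy": 0,"wz": 0.02,"jaw": 1},
  ],
)

```text
t: 2.25
tcp_pos: [0.5468, -0.2976, 0.3616]
orientation: [0.776, 0.631, 0.004, -0.001]
ft_force: [0.3, 0.5, 1.0]
width: 0.0871
```

```bash
python3 - <<'E'
from m import *
i,im,d=snap('wrist','w3');P=pts(i,d);ms=masks(im)
for k in('green','wood','dark'):
    for c in comp(ms[k]&(P[...,2]<.06)&(P[...,2]>-.02),4,100):
        q=P[c];print(k,c.sum(),np.argwhere(c).mean(0)[::-1].round(),np.median(q,0).round(4),cv2.minAreaRect(q[:,:2].astype(np.float32)*1000))
print(arm.observe()['q'].round(2));plan([.557,-.335,.20],78.3,4)
E
```

```text
green 506 [297.  32.] [ 0.5969 -0.1507  0.0292] ((599.3487548828125, -147.99732971191406), (17.68172264099121, 27.166126251220703), 79.52310943603516)
wood 1989 [295. 119.] [ 0.5814 -0.2253  0.0206] ((580.7537231445312, -232.40176391601562), (156.3478546142578, 14.823013305664062), 78.09022521972656)
wood 1347 [ 35. 193.] [ 0.2939 -0.2446  0.0198] ((291.0345764160156, -240.59988403320312), (14.713244438171387, 126.65338897705078), 26.01400375366211)
wood 406 [289. 232.] [ 0.5531 -0.3413  0.0296] ((553.8610229492188, -337.47918701171875), (55.5187873840332, 10.664987564086914), 78.63957977294922)
wood 145 [302. 231.] [ 0.5659 -0.342   0.0295] ((566.029296875, -340.12396240234375), (55.35515213012695, 4.397903919219971), 77.93878173828125)
dark 1096 [294. 227.] [ 0.5583 -0.3347  0.0295] ((558.3927001953125, -336.9862060546875), (58.5074577331543, 21.477842330932617), 78.58602905273438)
[-0.01  0.48  0.64  1.74 -0.33  1.03  0.53]
x -6 y 4 z 40 w [ 0.002  0.001 -0.003]
x -6 y 4 z 40 w [ 0.002  0.001 -0.003]
x -6 y 4 z 40 w [ 0.002  0.001 -0.003]
x -6 y 4 z 40 w [ 0.002  0.001 -0.003]
tcp [ 0.5457 -0.3062  0.3615] rv [ 0.006  0.003 -0.011] D [  11.3  -28.8 -161.5] t 2.3
```

View pics/w3.png

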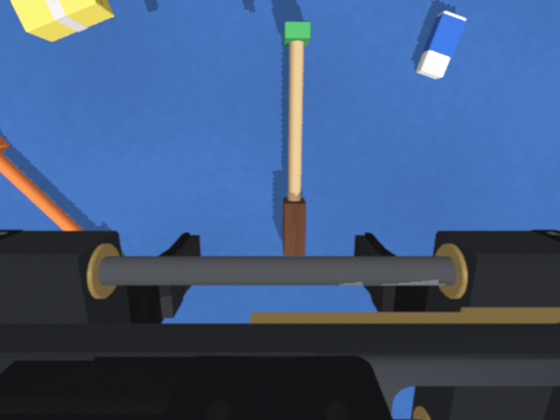

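The handle lies at pixel (294,227) with the foot at (297,32). It sits at (0.5585,-0.337), yaw 78.3°, and both views put its top at 29.5 mm. I'm going down.

Request:
send_rows(
  rows=[
    {"x": -9,"y": 6,"z": 30,"wx": 0.003,"wy": 0.001,"wz": -0.004,"jaw": 1},
    {"x": -9,"y": 6,"z": 30,"wx": 0.003,"wy": 0.001,"wz": -0.004,"jaw": 1},
    {"x": -9,"y": 6,"z": 30,"wx": 0,"wy": 0,"wz": -0.003,"jaw": 1},
    {"x": 0,"y": 0,"z": 30,"wx": 0,"wy": 0,"wz": 0,"jaw": 1},
    {"x": 0,"y": 0,"z": 20,"wx": 0,"wy": 0,"wz": 0,"jaw": 1},
  ],
)

```text
t: 2.8
tcp_pos: [0.5597, -0.3426, 0.219]
orientation: [0.777, 0.63, 0.0, 0.004]
ft_force: [-0.1, 0.4, -0.5]
width: 0.087
```

```bash
python3 - <<'E'
from h import *
plan([.5585,-.337,.189],78.3,2)
E
```

```text
x 3 y -1 z 15 w [ 0.003  0.002 -0.002]
x 3 y -1 z 15 w [ 0.003  0.002 -0.002]
tcp [ 0.5597 -0.3426  0.219 ] rv [ 0.007  0.005 -0.004] D [ -1.2   5.6 -30. ] t 2.8
```

Request:
send_rows(
  rows=[
    {"x": 3,"y": -1,"z": 14,"wx": 0.004,"wy": 0.002,"wz": -0.002,"jaw": 1},
    {"x": 2,"y": 0,"z": 13,"wx": 0.003,"wy": 0.002,"wz": -0.002,"jaw": 1},
    {"x": 0,"y": 0,"z": 0,"wx": 0,"wy": 0,"wz": 0,"jaw": 1},
    {"x": 0,"y": 0,"z": 2,"wx": 0,"wy": 0,"wz": 0,"jaw": 0.3},
    {"x": 0,"y": 0,"z": 0,"wx": 0,"wy": 0,"wz": 0,"jaw": 0},
  ],
)

```text
t: 3.3
tcp_pos: [0.5603, -0.3349, 0.1863]
orientation: [0.775, 0.633, -0.001, -0.002]
ft_force: [0.4, 0.4, 0.3]
width: 0.0779
```

Request:
send_rows(
  rows=[
    {"x": 0,"y": 0,"z": 0,"wx": 0,"wy": 0,"wz": 0,"jaw": 0},
    {"x": 0,"y": 0,"z": 0,"wx": 0,"wy": 0,"wz": 0,"jaw": 0},
    {"x": 0,"y": 0,"z": 0,"wx": 0,"wy": 0,"wz": 0,"jaw": 0},
    {"x": 0,"y": 0,"z": 0,"wx": 0,"wy": 0,"wz": 0,"jaw": 0},
  ],
)

```text
t: 3.7
tcp_pos: [0.5611, -0.3356, 0.1894]
orientation: [0.775, 0.633, 0.0, 0.0]
ft_force: [-0.1, -0.7, -0.8]
width: 0.0472
```

Request:
send_rows(
  rows=[
    {"x": 0,"y": 0,"z": 0,"wx": 0,"wy": 0,"wz": 0,"jaw": 0},
    {"x": 0,"y": 0,"z": 0,"wx": 0,"wy": 0,"wz": 0,"jaw": 0},
    {"x": 0,"y": 0,"z": 0,"wx": 0,"wy": 0,"wz": 0,"jaw": 0},
    {"x": 0,"y": 0,"z": 0,"wx": 0,"wy": 0,"wz": 0,"jaw": 0},
    {"x": 0,"y": 0,"z": 0,"wx": 0,"wy": 0,"wz": 0,"jaw": 0},
  ],
)

```text
t: 4.2
tcp_pos: [0.5611, -0.3357, 0.1897]
orientation: [0.775, 0.633, 0.0, 0.0]
ft_force: [0.4, 0.3, 0.2]
width: 0.0239
```

Request:
send_rows(
  rows=[
    {"x": 0,"y": 0,"z": -30,"wx": 0,"wy": 0,"wz": 0,"jaw": 0},
    {"x": 0,"y": 0,"z": -30,"wx": 0,"wy": 0,"wz": 0,"jaw": 0},
    {"x": 12,"y": -18,"z": -20,"wx": 0,"wy": 0,"wz": 0,"jaw": 0},
    {"x": 15,"y": -25,"z": 0,"wx": 0,"wy": 0,"wz": 0,"jaw": 0},
    {"x": 20,"y": -25,"z": 0,"wx": 0,"wy": 0,"wz": 0,"jaw": 0},
  ],
)

```text
t: 4.7
tcp_pos: [0.5037, -0.2775, 0.2713]
orientation: [0.775, 0.632, -0.001, 0.002]
ft_force: [-0.1, 0.7, -0.5]
width: 0.0238
```

Request:
send_rows(
  rows=[
    {"x": 25,"y": -25,"z": 0,"wx": 0,"wy": 0,"wz": 0,"jaw": 0},
    {"x": 20,"y": -22,"z": 0,"wx": 0,"wy": 0,"wz": 0,"jaw": 0},
    {"x": 12,"y": -10,"z": 0,"wx": 0,"wy": 0,"wz": 0,"jaw": 0},
    {"x": 0,"y": 0,"z": 0,"wx": 0,"wy": 0,"wz": 0,"jaw": 0},
  ],
)

```text
t: 5.1
tcp_pos: [0.4545, -0.2051, 0.2706]
orientation: [0.775, 0.632, -0.0, -0.001]
ft_force: [0.8, -0.2, -0.8]
width: 0.0237
```

```bash
cat > look.py <<'E'
from m import *
import sys
s=arm.observe();i,im,d=snap('wrist',sys.argv[1]);P=pts(i,d);ms=masks(im)
o=np.array([494.1,148.5]);a=np.radians(78);U=np.array([[np.cos(a),np.sin(a)],[-np.sin(a),np.cos(a)]])
R=Rn.from_quat(s['orientation']).as_matrix();T=s['tcp_pos']
print('tcp',T.round(4),'yaw',np.degrees(np.arctan2(R[1,0],R[0,0])).round(2),'rack',(U@(T[:2]*1e3-o)).round(1))
for k in('green','wood','yellow','red'):
    for c in comp(ms[k],4,150):
        q=P[c];w=(q[:,:2]*1e3-o)@U.T;t=(q-T)@R*1e3
        print(k,c.sum(),np.argwhere(c).mean(0)[::-1].round(),'rack med',np.median(w,0).round(1),'z',(np.median(q[:,2])*1e3).round(1),'lo',np.percentile(w,2,axis=0).round(1),'hi',np.percentile(w,98,axis=0).round(1),'tool',np.median(t,0).round(1))
E
python3 look.py w4
```

```text
tcp [ 0.4545 -0.2051  0.2706] yaw 78.39 rack [-354.1  -34.7]
wood 5709 [276. 101.] rack med [-275.6  -33.9] z 101.4 lo [-325.  -40.] hi [-236.4  -27.7] tool [ 78.4  -0.3 169.2]
wood 5353 [297. 313.] rack med [-331.9  -38.6] z 184.9 lo [-378.3  -77.1] hi [-331.     0.9] tool [22.1  4.2 85.7]
wood 2720 [ 29. 222.] rack med [-360.   160.1] z 19.4 lo [-388.1   44.5] hi [-323.1  181.4] tool [  -4.5 -194.6  251.4]
wood 799 [267. 241.] rack med [-341.7  -28.8] z 110.4 lo [-348.3  -38. ] hi [-330.  -24.] tool [ 12.4  -5.6 160.1]
```

View pics/w4.png

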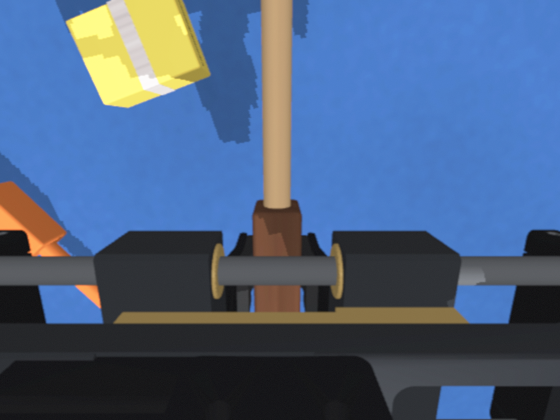

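The wrist picture shows the stick held straight: shaft along column 276, level, handle between the pads. The foot is outside this view, so I'll check it in top and side.

```bash
cat > foot.py <<'E'
from m import *
import sys
s=arm.observe();T=s['tcp_pos'];o=np.array([494.1,148.5]);a=np.radians(78);U=np.array([[np.cos(a),np.sin(a)],[-np.sin(a),np.cos(a)]])
R=Rn.from_quat(s['orientation']).as_matrix()
print('t',s['t'],'tcp',T.round(4),'yaw',np.degrees(np.arctan2(R[1,0],R[0,0])).round(2),'grip rack',(U@(T[:2]*1e3-o)).round(1),'F',s['ft_force'].round(1),'w',s['width'])
for n in('top','side'):
    i,im,d=snap(n,n+sys.argv[1]);P=pts(i,d);W=(P[...,:2]*1e3-o)@U.T
    for k,m in masks(im).items():
        if k in('dark','wood'):continue
        m=m&(abs(W[...,0]+20)<(220 if k=='green' else 170))&(abs(W[...,1])<100)
        for c in comp(m,4,12):
            w=W[c];z=P[c][:,2]*1e3
            t=z>np.percentile(z,90)-6
            print(n,k,c.sum(),np.argwhere(c).mean(0)[::-1].round(),'z',np.median(z[t]).round(1),'lo',np.percentile(w[t],3,axis=0).round(1),'hi',np.percentile(w[t],97,axis=0).round(1),'zlo',z.min().round())
E
python3 foot.py 1
```

```text
t 5.15 tcp [ 0.455  -0.2061  0.2708] yaw 78.34 grip rack [-355.   -35.5] F [-0.5 -0.3 -0.1] w 0.023790701837774854
top yellow 237 [210. 222.] z 63.4 lo [-52.2 -72.1] hi [-27.1  -7.6] zlo 45.0
top yellow 173 [224. 225.] z 63.0 lo [-88.8 -72.8] hi [-70.6  -7.2] zlo 54.0
top red 246 [204. 250.] z 63.4 lo [-55.9   8.3] hi [-29.2  71.2] zlo 56.0
top red 157 [217. 253.] z 63.2 lo [-87.6   9.5] hi [-69.6  70.6] zlo 56.0
top green 50 [252. 232.] z 109.9 lo [-169.4  -43.6] hi [-158.2  -21.9] zlo 88.0
side yellow 123 [283. 271.] z 61.0 lo [-47.9 -71. ] hi [-33.   -9.1] zlo 55.0
side yellow 118 [286. 260.] z 61.5 lo [-87.  -70.9] hi [-68.6 -10.3] zlo 57.0
side yellow 57 [278. 287.] z 39.0 lo [-13.2 -69.8] hi [ -8.5 -19.6] zlo 24.0
side red 183 [318. 265.] z 61.1 lo [-89.7   8.6] hi [-66.3  70.9] zlo 56.0
side red 170 [315. 275.] z 61.1 lo [-53.6   7.9] hi [-34.1  71. ] zlo 56.0
side red 155 [313. 292.] z 39.7 lo [-16.4   9.9] hi [-10.7  69.8] zlo 20.0
side green 82 [295. 228.] z 107.6 lo [-167.6  -44.4] hi [-153.3  -24.1] zlo 80.0
```

Request:
send_rows(
  rows=[
    {"x": 0,"y": 5,"z": 20,"wx": 0,"wy": 0,"wz": 0.003,"jaw": 0},
    {"x": 0,"y": 0,"z": 20,"wx": 0,"wy": 0,"wz": 0.002,"jaw": 0},
    {"x": 0,"y": 0,"z": 11,"wx": 0,"wy": 0,"wz": 0,"jaw": 0},
    {"x": 0,"y": 0,"z": 0,"wx": 0,"wy": 0,"wz": 0,"jaw": 0},
  ],
)

```text
t: 5.65
tcp_pos: [0.4644, -0.2138, 0.2195]
orientation: [0.779, 0.627, 0.0, 0.005]
ft_force: [0.3, -0.3, -0.5]
width: 0.0237
```

```bash
python3 foot.py 2 | grep -v red
python3 -c "
import cv2,numpy as np
a=cv2.resize(cv2.imread('pics/top2.png')[180:290,130:300],None,fx=4,fy=4)[:,:400*2]
b=cv2.imread('pics/side2.png')[190:370,220:380];b=cv2.resize(b,None,fx=2.4,fy=2.4)
h=max(a.shape[0],b.shape[0])
a=cv2.resize(a,(410,265));b=cv2.resize(b,(380,428));c=np.zeros((428,790,3),'u1');c[:265,:410]=a;c[:,410:]=b;cv2.imwrite('pics/c2.png',c)"
```

```text
t 5.65 tcp [ 0.4644 -0.2138  0.2195] yaw 77.71 grip rack [-360.6  -46.3] F [ 0.3 -0.3 -0.5] w 0.02374318769818487
top yellow 236 [210. 222.] z 64.0 lo [-52.4 -71.6] hi [-27.6  -6.5] zlo 53.0
top yellow 175 [224. 225.] z 62.8 lo [-88.9 -71.9] hi [-70.2  -7.3] zlo 53.0
top green 39 [257. 230.] z 57.3 lo [-176.8  -57.8] hi [-166.3  -36.5] zlo 0.0
side yellow 123 [282. 271.] z 61.0 lo [-47.5 -72.2] hi [-33.3 -10.1] zlo 57.0
side yellow 121 [286. 260.] z 61.1 lo [-86.5 -71.3] hi [-69.9 -10.7] zlo 56.0
side yellow 44 [275. 286.] z 41.2 lo [-13.5 -68.4] hi [ -8.6 -36.4] zlo 25.0
side yellow 21 [288. 288.] z 44.2 lo [-11.6 -25. ] hi [ -7.2 -12.8] zlo 25.0
side green 90 [290. 241.] z 55.0 lo [-170.8  -58.2] hi [-158.9  -37.8] zlo -5.0
```

View pics/c2.png

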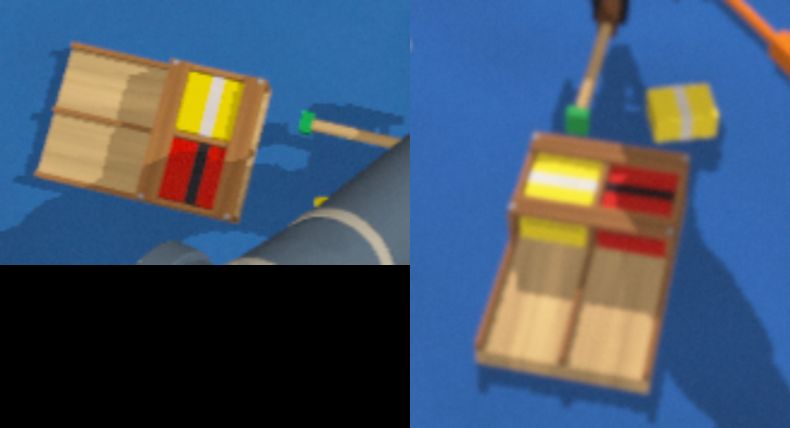

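The composite shows the foot behind the yellow bay: side pane (577,120), with the bay entry at about x 535–605. It sits about 7 mm too far outward, so I'll correct that and start in.

```bash
cat >> h.py <<'E'
def rplan(x,y,z,n,yaw=78):
    a=np.radians(78);u=np.array([np.cos(a),np.sin(a)]);v=np.array([-u[1],u[0]])
    p=np.array([494.1,148.5])+x*u+y*v; plan([p[0]/1e3,p[1]/1e3,z],yaw,n)
E
python3 -c "
from h import *
rplan(-350,-39,.219,1)"
```

```text
x 11 y -8 z 2 w [ 0.011  0.007 -0.005]
tcp [ 0.4647 -0.2139  0.2207] rv [ 0.011  0.007 -0.005] D [-5.2 12.  -1.7] t 5.75
```

Request:
send_rows(
  rows=[
    {"x": 3,"y": -4,"z": 1,"wx": 0.005,"wy": 0.003,"wz": -0.002,"jaw": 0},
    {"x": 3,"y": -3,"z": 0,"wx": 0.003,"wy": 0.002,"wz": -0.002,"jaw": 0},
    {"x": 3,"y": 0,"z": 0,"wx": 0,"wy": 0,"wz": 0,"jaw": 0},
    {"x": 0,"y": 0,"z": 0,"wx": 0,"wy": 0,"wz": 0,"jaw": 0},
    {"x": 0,"y": 0,"z": 0,"wx": 0,"wy": 0,"wz": 0,"jaw": 0},
  ],
)

```text
t: 6.25
tcp_pos: [0.46, -0.2031, 0.2219]
orientation: [0.777, 0.629, 0.002, 0.003]
ft_force: [-0.3, -0.1, -1.1]
width: 0.024
```

```bash
python3 foot.py 3 | egrep 'tcp|green'; python3 -c "
from h import *
rplan(-250,-39,.219,10)" | tail -3
```

```text
t 6.25 tcp [ 0.46   -0.2031  0.2219] yaw 77.97 grip rack [-351.   -39.7] F [-0.3 -0.1 -1.1] w 0.023954613920005547
top green 42 [253. 232.] z 61.1 lo [-166.4  -50.5] hi [-155.8  -28.3] zlo 37.0
side green 81 [292. 242.] z 57.3 lo [-161.9  -50.2] hi [-147.4  -28.4] zlo -5.0
x 10 y -0 z 0 w [ 0.001  0.    -0.   ]
x 10 y -0 z 0 w [ 0.001  0.    -0.   ]
tcp [ 0.46   -0.2032  0.2218] rv [ 0.006  0.001 -0.001] D [20.2 99.1 -2.8] t 6.35
```

Request:
send_rows(
  rows=[
    {"x": 10,"y": 0,"z": 1,"wx": 0.003,"wy": 0,"wz": 0,"jaw": 0},
    {"x": 10,"y": 0,"z": 1,"wx": 0.002,"wy": 0,"wz": 0,"jaw": 0},
    {"x": 10,"y": 0,"z": 0,"wx": 0,"wy": 0,"wz": 0,"jaw": 0},
    {"x": 8,"y": 0,"z": 0,"wx": 0,"wy": 0,"wz": 0,"jaw": 0},
    {"x": 0,"y": 0,"z": 0,"wx": 0,"wy": 0,"wz": 0,"jaw": 0},
  ],
)

```text
t: 6.85
tcp_pos: [0.4689, -0.162, 0.2194]
orientation: [0.777, 0.63, 0.0, 0.0]
ft_force: [0.0, -0.1, -1.0]
width: 0.024
```

```bash
python3 foot.py 4 | egrep 'tcp|green|yellow'; python3 -c "
from h import *
rplan(-250,-39,.219,10)" | tail -2
```

```text
t 6.85 tcp [ 0.4689 -0.162   0.2194] yaw 78.04 grip rack [-308.9  -39.9] F [ 0.  -0.1 -1. ] w 0.023956059492551182
top yellow 236 [210. 222.] z 63.9 lo [-52.3 -72.3] hi [-26.9  -6.6] zlo 53.0
top yellow 173 [224. 225.] z 63.5 lo [-88.9 -73.1] hi [-70.5  -7.2] zlo 56.0
top green 30 [238. 230.] z 59.4 lo [-124.4  -46.5] hi [-117.1  -27. ] zlo 30.0
side yellow 123 [283. 271.] z 61.0 lo [-49.1 -72.2] hi [-33.   -9.6] zlo 56.0
side yellow 118 [286. 260.] z 61.3 lo [-85.4 -71.3] hi [-68.6 -10.4] zlo 56.0
side yellow 45 [279. 287.] z 42.5 lo [-12.5 -61.2] hi [ -8.1 -25.1] zlo 26.0
side yellow 15 [289. 288.] z 42.3 lo [-12.  -20.8] hi [ -9.  -13.4] zlo 30.0
x 6 y -0 z 0 w [ 0.  0. -0.]
tcp [ 0.4687 -0.1632  0.2196] rv [ 0.001  0.001 -0.001] D [11.6 59.1 -0.6] t 6.95
```

Foot is entering the bay centred. Continuing the push.

Request:
send_rows(
  rows=[
    {"x": 10,"y": 0,"z": 0,"wx": 0,"wy": 0,"wz": 0,"jaw": 0},
    {"x": 10,"y": 0,"z": 0,"wx": 0,"wy": 0,"wz": 0,"jaw": 0},
    {"x": 10,"y": 0,"z": 0,"wx": 0,"wy": 0,"wz": 0,"jaw": 0},
    {"x": 10,"y": 0,"z": 0,"wx": 0,"wy": 0,"wz": 0,"jaw": 0},
    {"x": 10,"y": 0,"z": 0,"wx": 0,"wy": 0,"wz": 0,"jaw": 0},
  ],
)

```text
t: 7.45
tcp_pos: [0.4793, -0.1136, 0.2198]
orientation: [0.779, 0.627, -0.001, 0.002]
ft_force: [0.4, -1.7, -0.3]
width: 0.0236
```

```bash
python3 foot.py 5 | egrep 'tcp|green|yellow'; python3 -c "
from h import *
rplan(-200,-39,.219,10)" | tail -2
```

```text
t 7.45 tcp [ 0.4793 -0.1136  0.2198] yaw 77.65 grip rack [-259.4  -40. ] F [ 0.4 -1.7 -0.3] w 0.023649842673844138
top yellow 348 [212. 223.] z 63.2 lo [-60.5 -72.8] hi [-27.3  -6.9] zlo 18.0
top yellow 246 [191. 218.] z 63.1 lo [  2.3 -72.2] hi [28.1 -8.2] zlo 33.0
top green 43 [221. 225.] z 58.8 lo [-76.  -51.5] hi [-64.8 -28.5] zlo 37.0
side yellow 482 [277. 293.] z 61.1 lo [  4.1 -72.3] hi [36.8 -8.4] zlo 25.0
side yellow 195 [283. 270.] z 61.2 lo [-55.9 -72.1] hi [-32.4 -10.1] zlo 17.0
x 6 y -0 z 0 w [ 0.  0. -0.]
tcp [ 0.4796 -0.1123  0.2196] rv [ 0.002  0.003 -0.003] D [11.  57.1 -0.6] t 7.55
```

Request:
send_rows(
  rows=[
    {"x": 10,"y": 0,"z": 0,"wx": 0,"wy": 0,"wz": 0,"jaw": 0},
    {"x": 10,"y": 0,"z": 0,"wx": 0,"wy": 0,"wz": 0,"jaw": 0},
    {"x": 10,"y": 0,"z": 0,"wx": 0,"wy": 0,"wz": 0,"jaw": 0},
    {"x": 10,"y": 0,"z": 0,"wx": 0,"wy": 0,"wz": 0,"jaw": 0},
    {"x": 8,"y": 0,"z": 0,"wx": 0,"wy": 0,"wz": 0,"jaw": 0},
  ],
)

```text
t: 8.05
tcp_pos: [0.4902, -0.0628, 0.2195]
orientation: [0.779, 0.627, -0.001, 0.002]
ft_force: [0.2, -0.8, -0.0]
width: 0.0239
```

```bash
python3 foot.py 6 | egrep 'tcp|green|yellow'; python3 -c "
from h import *
rplan(-180,-39,.219,3)" | tail -2
```

```text
t 8.05 tcp [ 0.4902 -0.0628  0.2195] yaw 77.71 grip rack [-207.5  -40.1] F [ 0.2 -0.8 -0. ] w 0.023861983900258482
top yellow 333 [175. 215.] z 63.1 lo [ 44.5 -72.8] hi [79.2 -7. ] zlo 29.0
top yellow 229 [191. 218.] z 63.5 lo [  1.9 -72.7] hi [25.3 -7.3] zlo 30.0
side yellow 572 [272. 310.] z 60.7 lo [ 51.  -71.4] hi [87.7 -8.1] zlo 27.0
side yellow 221 [277. 289.] z 60.9 lo [  4.2 -71.5] hi [28.9 -8.2] zlo 56.0
x 9 y -0 z 0 w [ 0.001  0.001 -0.001]
tcp [ 0.4904 -0.062   0.2194] rv [ 0.002  0.003 -0.003] D [ 4.4 26.4 -0.4] t 8.15
```

Request:
send_rows(
  rows=[
    {"x": 8,"y": 0,"z": 0,"wx": 0,"wy": 0,"wz": 0,"jaw": 0},
    {"x": 7,"y": 0,"z": 0,"wx": 0,"wy": 0,"wz": 0,"jaw": 0},
    {"x": 5,"y": 0,"z": 0,"wx": 0,"wy": 0,"wz": 0,"jaw": 0},
    {"x": 3,"y": 0,"z": 0,"wx": 0,"wy": 0,"wz": 0,"jaw": 0},
    {"x": 0,"y": 0,"z": 0,"wx": 0,"wy": 0,"wz": 0,"jaw": 0},
  ],
)

```text
t: 8.65
tcp_pos: [0.4954, -0.0382, 0.2193]
orientation: [0.778, 0.628, -0.001, 0.002]
ft_force: [-0.1, -0.1, -0.4]
width: 0.0237
```

```bash
python3 foot.py 7; python3 -c "
import cv2,numpy as np
a=cv2.imread('pics/top7.png')[185:285,130:280];a=cv2.resize(a,(400,267),interpolation=2)
b=cv2.imread('pics/side7.png')[220:370,230:360];b=cv2.resize(b,(380,438),interpolation=2)
c=np.zeros((438,790,3),'u1');c[:267,:400]=a;c[:,410:]=b;cv2.imwrite('pics/c7.png',c)"
```

```text
t 8.65 tcp [ 0.4954 -0.0382  0.2193] yaw 77.76 grip rack [-182.4  -40.1] F [-0.1 -0.1 -0.4] w 0.023722820179618617
top yellow 379 [186. 217.] z 63.2 lo [ 15.7 -72. ] hi [50.9 -6.5] zlo 21.0
top yellow 335 [166. 213.] z 63.4 lo [ 69.7 -72.1] hi [104.6  -7.3] zlo 24.0
top red 60 [203. 243.] z 64.0 lo [-47.5   7.1] hi [-27.6  45.4] zlo 55.0
top green 32 [194. 219.] z 58.5 lo [  2.6 -50.4] hi [ 12.7 -27.8] zlo 52.0
side yellow 584 [270. 318.] z 61.2 lo [ 75.5 -71.3] hi [110.7  -8. ] zlo 24.0
side yellow 334 [276. 295.] z 61.0 lo [ 19.2 -71.4] hi [51.8 -8.3] zlo 16.0
side red 191 [318. 265.] z 61.4 lo [-88.6   8.6] hi [-66.9  71.4] zlo 56.0
side red 173 [315. 275.] z 61.2 lo [-54.2   8.3] hi [-33.7  70.5] zlo 57.0
side red 156 [313. 292.] z 40.7 lo [-16.    8.4] hi [-10.2  68.4] zlo 19.0
```

View pics/c7.png

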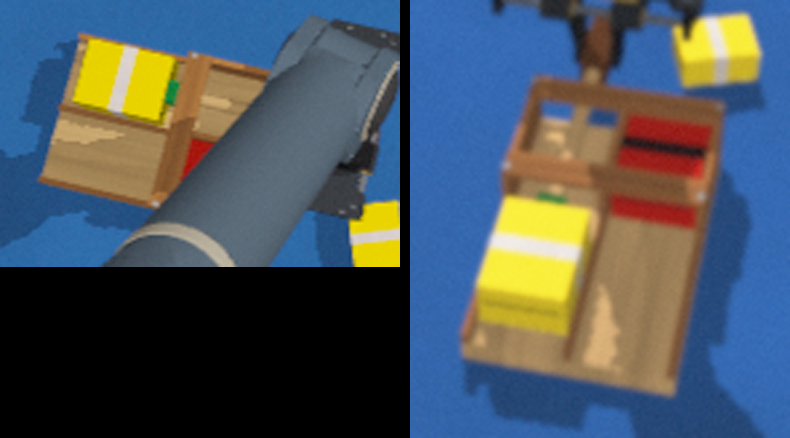

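The box sits fully on the ledge from rack x ≈ 15 to 108 of 130, the foot is just behind it, and red hasn't moved. I'm drawing the stick out.

Request:
send_rows(
  rows=[
    {"x": -10,"y": 0,"z": 0,"wx": 0,"wy": 0,"wz": 0,"jaw": 0},
    {"x": -15,"y": 0,"z": 0,"wx": 0,"wy": 0,"wz": 0,"jaw": 0},
    {"x": -20,"y": 0,"z": 0,"wx": 0,"wy": 0,"wz": 0,"jaw": 0},
    {"x": -20,"y": 0,"z": 0,"wx": 0,"wy": 0,"wz": 0,"jaw": 0},
    {"x": -15,"y": 0,"z": 0,"wx": 0,"wy": 0,"wz": 0,"jaw": 0},
  ],
)

```text
t: 9.25
tcp_pos: [0.4777, -0.1198, 0.2196]
orientation: [0.777, 0.629, -0.0, 0.001]
ft_force: [0.4, 0.2, -0.7]
width: 0.0237
```

```bash
python3 -c "
from h import *
rplan(-375,-40,.2195,6)" | tail -2
```

```text
x -18 y 0 z 0 w [ 0.  0. -0.]
tcp [ 0.4777 -0.1198  0.2196] rv [ 0.002  0.003 -0.001] D [-2.240e+01 -1.069e+02 -1.000e-01] t 9.25
```

Request:
send_rows(
  rows=[
    {"x": -20,"y": 0,"z": 0,"wx": 0,"wy": 0,"wz": 0,"jaw": 0},
    {"x": -25,"y": 0,"z": 0,"wx": 0,"wy": 0,"wz": 0,"jaw": 0},
    {"x": -25,"y": 0,"z": 0,"wx": 0,"wy": 0,"wz": 0,"jaw": 0},
    {"x": -20,"y": 0,"z": 0,"wx": 0,"wy": 0,"wz": 0,"jaw": 0},
    {"x": -15,"y": 0,"z": 0,"wx": 0,"wy": 0,"wz": 0,"jaw": 0},
  ],
)

```text
t: 9.75
tcp_pos: [0.4521, -0.2308, 0.2203]
orientation: [0.779, 0.627, -0.001, 0.002]
ft_force: [1.0, -0.5, -0.4]
width: 0.0238
```

Request:
send_rows(
  rows=[
    {"x": -25,"y": 0,"z": 0,"wx": 0,"wy": 0,"wz": 0,"jaw": 0},
    {"x": -5,"y": 20,"z": 0,"wx": 0,"wy": 0,"wz": 0,"jaw": 0},
    {"x": 0,"y": 20,"z": 10,"wx": 0,"wy": 0,"wz": 0,"jaw": 0},
    {"x": 0,"y": 0,"z": 8,"wx": 0,"wy": 0,"wz": 0,"jaw": 0},
    {"x": 0,"y": 0,"z": 0,"wx": 0,"wy": 0,"wz": 0,"jaw": 0},
  ],
)

```text
t: 10.25
tcp_pos: [0.4802, -0.2781, 0.2025]
orientation: [0.783, 0.622, -0.001, 0.003]
ft_force: [0.6, -0.4, -1.4]
width: 0.0235
```

```bash
python3 foot.py 8|egrep 'tcp|green|yellow'; python3 -c "
from h import *
rplan(-400,-80,.1895,1)" | tail -2
```

```text
t 10.25 tcp [ 0.4802 -0.2781  0.2025] yaw 76.94 grip rack [-420.2  -75.1] F [ 0.6 -0.4 -1.4] w 0.0234988904711045
top yellow 401 [186. 217.] z 63.2 lo [ 16.1 -72.1] hi [50.6 -7.3] zlo 22.0
top yellow 332 [166. 213.] z 63.1 lo [ 69.8 -72.6] hi [104.2  -7.3] zlo 28.0
top green 40 [279. 226.] z 40.7 lo [-235.9  -87.8] hi [-224.8  -66. ] zlo 22.0
side yellow 590 [269. 318.] z 61.0 lo [ 75.3 -71.5] hi [110.7  -8.4] zlo 23.0
side yellow 328 [276. 295.] z 61.0 lo [ 20.3 -72.1] hi [51.9 -8.1] zlo 19.0
side green 77 [284. 228.] z 37.5 lo [-232.4  -89.2] hi [-217.6  -65.9] zlo 13.0
x 20 y 4 z 14 w [ 0.004  0.006 -0.018]
tcp [ 0.4804 -0.2779  0.2034] rv [ 0.004  0.006 -0.018] D [  8.7  18.5 -13.9] t 10.35
```

Request:
send_rows(
  rows=[
    {"x": 0,"y": 0,"z": 5,"wx": 0.004,"wy": 0.005,"wz": 0,"jaw": 0},
    {"x": 0,"y": 0,"z": 4,"wx": 0,"wy": 0,"wz": 0,"jaw": 0},
    {"x": 0,"y": 0,"z": 3,"wx": 0,"wy": 0,"wz": 0,"jaw": 0},
    {"x": 0,"y": 0,"z": 0,"wx": 0,"wy": 0,"wz": 0,"jaw": 0},
    {"x": 0,"y": 0,"z": 0,"wx": 0,"wy": 0,"wz": 0,"jaw": 0},
  ],
)

```text
t: 10.85
tcp_pos: [0.479, -0.2769, 0.1911]
orientation: [0.783, 0.622, 0.0, -0.001]
ft_force: [-0.2, 0.0, 0.5]
width: 0.0243
```

```bash
python3 foot.py 9|egrep 'tcp|green'; python3 -c "
from h import *
rplan(-420,-75,.1895,1)" | tail -2
```

```text
t 10.85 tcp [ 0.479  -0.2769  0.1911] yaw 76.97 grip rack [-419.2  -73.6] F [-0.2  0.   0.5] w 0.024324807766706466
top green 40 [278. 227.] z 31.0 lo [-234.2  -86.8] hi [-222.1  -64.6] zlo 16.0
side green 77 [285. 232.] z 27.9 lo [-229.2  -85.6] hi [-214.5  -65. ] zlo -0.0
x -1 y 1 z 2 w [-0.001 -0.001 -0.018]
tcp [ 0.479  -0.2769  0.1912] rv [-0.001 -0.001 -0.018] D [ 1.1 -1.  -1.7] t 10.95
```

Request:
send_rows(
  rows=[
    {"x": 0,"y": 0,"z": 1.5,"wx": 0,"wy": 0,"wz": 0,"jaw": 0},
    {"x": 0,"y": 0,"z": 0,"wx": 0,"wy": 0,"wz": 0,"jaw": 0},
    {"x": 0,"y": 0,"z": 0,"wx": 0,"wy": 0,"wz": 0,"jaw": 0.6},
    {"x": 0,"y": 0,"z": 0,"wx": 0,"wy": 0,"wz": 0,"jaw": 0.6},
    {"x": 0,"y": 0,"z": 0,"wx": 0,"wy": 0,"wz": 0,"jaw": 0.6},
  ],
)

```text
t: 11.45
tcp_pos: [0.4794, -0.2771, 0.1902]
orientation: [0.783, 0.622, 0.001, 0.0]
ft_force: [0.4, -0.1, 0.3]
width: 0.0401
```

Request:
send_rows(
  rows=[
    {"x": 0,"y": 0,"z": 0,"wx": 0,"wy": 0,"wz": 0,"jaw": 0.6},
    {"x": 0,"y": 0,"z": 0,"wx": 0,"wy": 0,"wz": 0,"jaw": 0.6},
    {"x": 0,"y": 0,"z": 0,"wx": 0,"wy": 0,"wz": 0,"jaw": 0.6},
    {"x": 0,"y": 0,"z": 0,"wx": 0,"wy": 0,"wz": 0,"jaw": 0.6},
  ],
)

```text
t: 11.85
tcp_pos: [0.4795, -0.2771, 0.1903]
orientation: [0.783, 0.622, 0.001, 0.0]
ft_force: [0.2, -0.0, 0.4]
width: 0.0518
```

Released at 52 mm. Lifting straight up and backing away toward -y.

Request:
send_rows(
  rows=[
    {"x": 0,"y": 0,"z": -10,"wx": 0,"wy": 0,"wz": 0,"jaw": 0.6},
    {"x": 0,"y": 0,"z": -20,"wx": 0,"wy": 0,"wz": 0,"jaw": 0.6},
    {"x": 0,"y": 0,"z": -30,"wx": 0,"wy": 0,"wz": 0,"jaw": 0.6},
    {"x": 0,"y": 0,"z": -40,"wx": 0,"wy": 0,"wz": 0,"jaw": 0.6},
    {"x": 0,"y": 0,"z": -40,"wx": 0,"wy": 0,"wz": 0,"jaw": 0.6},
  ],
)

```text
t: 12.35
tcp_pos: [0.4779, -0.2763, 0.3317]
orientation: [0.783, 0.622, -0.003, -0.005]
ft_force: [0.8, 0.4, 0.2]
width: 0.0525
```

Request:
send_rows(
  rows=[
    {"x": -40,"y": 0,"z": -20,"wx": 0,"wy": 0,"wz": 0,"jaw": 0.6},
    {"x": -40,"y": 0,"z": 0,"wx": 0,"wy": 0,"wz": 0,"jaw": 0.6},
    {"x": -40,"y": 0,"z": 0,"wx": 0,"wy": 0,"wz": 0,"jaw": 0.6},
    {"x": -20,"y": 0,"z": 0,"wx": 0,"wy": 0,"wz": 0,"jaw": 0.6},
    {"x": 0,"y": 0,"z": 0,"wx": 0,"wy": 0,"wz": 0,"jaw": 0.6},
  ],
)

```text
t: 12.85
tcp_pos: [0.4475, -0.4168, 0.3637]
orientation: [0.781, 0.624, 0.001, 0.003]
ft_force: [-0.3, 0.3, -0.2]
width: 0.0523
```

```bash
python3 foot.py 10; python3 -c "
from m import *
i,im,d=load('top10');P=pts(i,d)
for k,m in masks(im).items():
    for c in comp(m,7):
        q=np.median(P[c],0)
        if q[2]<.08: print(k,c.sum(),q.round(3))
"
```

```text
t 12.85 tcp [ 0.4475 -0.4168  0.3637] yaw 77.28 grip rack [-562.6  -71.9] F [-0.3  0.3 -0.2] w 0.052276843124459134
top yellow 400 [186. 217.] z 63.0 lo [ 16.1 -72.3] hi [50.6 -8. ] zlo 19.0
top yellow 332 [166. 213.] z 63.9 lo [ 69.7 -72.1] hi [104.2  -6.6] zlo 32.0
top red 237 [204. 250.] z 63.7 lo [-56.1   9.4] hi [-28.8  72.4] zlo 55.0
top red 159 [217. 253.] z 63.0 lo [-87.5   8.4] hi [-69.5  70.7] zlo 55.0
top green 39 [279. 227.] z 28.8 lo [-234.2  -86.3] hi [-222.8  -64.8] zlo 12.0
side yellow 580 [270. 317.] z 61.0 lo [ 74.7 -71.6] hi [111.1  -7.8] zlo 24.0
side yellow 326 [276. 295.] z 61.2 lo [ 20.2 -71.5] hi [51.8 -8.5] zlo 13.0
side red 184 [318. 265.] z 61.4 lo [-90.    8.7] hi [-67.4  70.9] zlo 56.0
side red 168 [315. 275.] z 61.5 lo [-53.1   8. ] hi [-33.8  70.6] zlo 55.0
side red 156 [313. 292.] z 41.3 lo [-15.4   8.6] hi [-9.7 69.6] zlo 22.0
side green 74 [285. 232.] z 26.2 lo [-230.6  -85.7] hi [-215.4  -65.1] zlo 2.0
yellow 401 [0.538 0.17  0.062]
yellow 335 [0.549 0.226 0.063]
yellow 200 [ 0.366 -0.073  0.033]
yellow 189 [ 0.407 -0.068  0.033]
yellow 89 [ 0.583  0.552 -0.001]
red 695 [0.758 0.116 0.038]
red 339 [0.356 0.618 0.01 ]
red 237 [0.447 0.115 0.063]
red 160 [0.436 0.08  0.063]
red 45 [ 0.766  0.406 -0.001]
green 315 [ 0.759 -0.514  0.001]
green 120 [0.494 0.396 0.015]
green 39 [ 0.519 -0.092  0.028]
dark 306 [ 0.62  -0.689  0.038]
dark 166 [ 0.477 -0.278  0.03 ]
dark 57 [0.782 0.402 0.   ]
wood 6444 [ 0.119 -0.653  0.006]
wood 3380 [0.488 0.135 0.023]
wood 316 [0.622 0.589 0.001]
wood 307 [ 0.496 -0.196  0.021]
wood 148 [ 0.612 -0.686  0.039]
wood 95 [ 0.786  0.416 -0.   ]
```

View pics/side10.png

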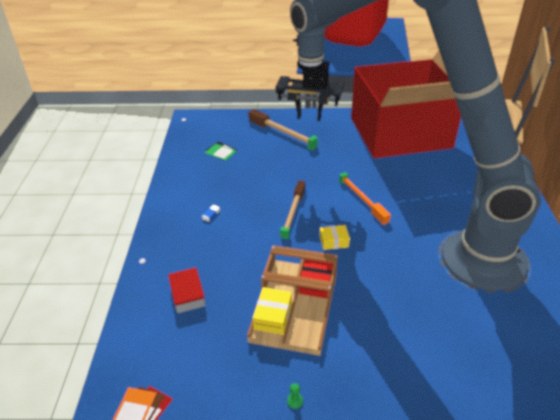

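The side view shows the yellow box on the ledge at (272,310), red in its bay at (317,278), and the stick flat at (293,210). The gripper is clear and the bystanders haven't moved.

```bash
python3 -c "
from rig import arm
print(arm.hand_in())"
```

```text
the job is handed in; nothing more can be done
None
```

I picked up the smaller brown stick by its handle and pushed the larger yellow box out of its bay with the stick's foot. I then drew the stick straight back out, laid it on the desk behind the rack and moved the gripper clear. I handed in at about 13 s.

**Last checks (top and side views):**
- **Yellow box:** it spans about x = 16 to 108 mm on the 130 mm ledge. That leaves about 16 mm to the bay and about 20 mm to the ledge's end.
- **Red box:** it has not moved.
- **Stick:** it lies flat, with the handle top at about 30 mm and the foot top at 26–29 mm.
- **Other things:** the tin, the pawn and the small yellow box measure the same as at the start. I only saw the eraser in the picture, and it looks unmoved.
- **Forces:** wrist readings stayed under 2 N wherever I read them.

**Failed or disagreed:**
- The first two move calls were refused because keys were missing; the arm did not move.
- Sideways drift between rows needed one 7 mm correction before the stick entered the bay.
- The top and side cameras disagree by about 3–6 mm along the bay, well within the margins above.

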